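# Dip the culture vessel's gauge rod and read it under the microscope

### The arm

A 6-joint arm with a two-finger parallel gripper is mounted at the origin on the work surface. World frame = base frame: x ahead of the robot, y to its left, z up, the work surface at z = 0. Lengths are in mm, angles in degrees, forces in N, time in s.
With the tool pointing down it reaches from about 350 to 850 mm from the base axis. Payload 8.1 kg.
Tool frame: the origin (TCP) lies midway between the tips of the shut fingers; the grasp point (between the pads) lies grip_depth behind it (grip_depth is the distance from the TCP to the grasp point, in mm); z points along the fingers, y is the line along which they close (so a half turn about z gives the same grasp; the last joint's range is limited). The gripper opens to 85 mm and grips with 20 to 120 N. Pads are 22 mm wide; open, the fingers measure 114 mm over their backs; the gripper's body (76 mm by 85 mm) begins 54 mm behind the grasp point. The pads swing forward as they close: fully open they stand 13 mm farther back than shut.
Start: joints at [68.388, 7.471, 85.268, -0, 87.261, -4.893], TCP at [172.584, 574.648, 231.292] pointing down, gripper open.
Joint ranges: [-169.43, 169.43], [-51.17, 129.36], [1.28, 143.12], [-76.62, 256.62], [0, 156.53], [-152.29, 152.29]. Speed limits (degrees/s): [136.94, 136.94, 159.86, 180, 180, 180].

### API

Orientations are given as [roll, pitch, yaw] about the fixed x, y, z axes, in that order (R = Rz(yaw) Ry(pitch) Rx(roll)).
In Python, from bench import sense, snapshot, hand_in, grip_depth gives the robot as it stands. The module is installed in compiled form; this text tells all that it offers.
- The arm moves only by the tool apply_moves, never from a script. Its argument "series" is text: rows parted by semicolons, each of 5 numbers parted by spaces: the shift along the tool's x, y, z each as a share of 0.3 m, from -1 to 1, then the turn about the tool's z as a share of 2 rad, from -1 to 1, then the gripper's target within -1 to 1 (shut at 1, half-way at 0, fully open at -1). In form: tx ty tz twist gripper; .... A call has 1 to 5 rows; each row shifts and turns the commanded pose from where the row before left it, along the tool's axes as they then stand; what a row does not reach is not made up. A row lasts 1/12 s, in which the tool goes at most 41.7 mm and 7.16 degrees, less where a joint would pass 70% of its speed; a pose out of reach is approached as far as the arm can. A call with a number of a shift or a turn outside -1 to 1 is refused whole. A call with a gripper value outside its range is refused whole. The fingers move at their own pace and stop on an object; "squeeze" is the grip in N (left out, the last holds). Time passes only in rows, so rows that do not move let the fingers close. It gives the time, the measured TCP pose, the force, the opening and the grip force at its end, in the units of the state.
- sense(): the state, without advancing time (a new reading comes with each control period).
- snapshot(name): name is "side" or "top"; returns a dict with "frame" (420x560x3 uint8, blue, green, red), "depth" (420x560 float32, mm along the optical axis (not along the pixel's ray), 0 where there is no reading), "intrinsics" (3x3 intrinsics, pixels), "dist" ([k1, k2, p1, p2, k3] as OpenCV has them; the pictures are not rectified), "extrinsics" (4x4, takes a point from camera to world coordinates). Camera axes: x right, y down, z forward; pixel columns grow to the right and rows downward; lengths in mm; the calibration is good to about 2 mm. A picture is of the moment at which its call begins.
- hand_in(): hands the job in; it is judged then, once.
The state is a dict: "time": time; "joint_pos": joint angles; "qd": joint speeds; "joint_efforts": joint torques, N m; "tool_pos": TCP position; "tcp_rot": TCP orientation; "ft_force": force on the tool from outside, world axes, zero at the start; "wrist_torque": the same for the moment, N m; "finger_gap": finger opening in mm; "grip_force": force on a finger pad.
Only numpy, scipy, OpenCV 4.12 (cv2) and the standard library are available. Lean on these libraries where they do the work, as an engineer would, in place of code of your own. Each camera call takes 0.05 s, during which the arm holds its last target. There are 200 camera calls.

### The job

Take the gauge rod from its rest by the blue handle, slide it down the culture vessel's sloping guide tube until the brass collar stops on the tube's mouth, and keep it seated for a full second. Then draw it right out and bring its marked tip under the stereo microscope: over the middle of the lit plate, about half-way between the plate and the lens, level and marked face up, without the rod touching the microscope and without disturbing anything else on the bench. Finish while still holding the rod there, steady in the gripper, for reading.

Things in the scene. Friction and masses are not known exactly. Their poses are not given: they have to be found in the camera images.
- rod_grip (a point): Where to hold the gauge rod: centre (half-way up) of its blue handle's rear part, 37 mm from the rear end. Handle: flat-sided bar 90 mm long, 18 wide, 16 high. Axes: x along the rod to the tip, z out of the marked face, y across. Rod 230 mm long, 60 to 100 g, rigid; at the start it lies level in its rest, marked face up, axis 50 mm above the bench.
- rod_collar (a point): Centre of the tip-side face of the rod's brass collar (a disc 32 mm across, 6 mm thick), on the rod's axis, 78 mm ahead of rod_grip along its x. Same axes as rod_grip. From here an 8 mm round steel shaft runs on to the flat tip.
- rod_mark (a point): Middle of the rod's flat marked tip (a blade 10 mm wide, 4 mm thick, the last 40 mm of the rod, black cross lines on its upper face), on the rod's axis, 173 mm ahead of rod_grip. Same axes as rod_grip.
- rod_tip (a point): The far end of the rod, on its axis, 193 mm ahead of rod_grip and 115 mm ahead of rod_collar. Same axes as rod_grip.
- rest: Steel drain rest, fixed: a low tray 170 x 70 mm with a flat saddle under the front of the handle and a fork under the shaft, both open above, walls up to 56 mm above the bench. Origin on the bench under the collar of the resting rod; x along the resting rod towards its tip, z up.
- vessel: Culture vessel, fixed: a steel pot 150 mm across on a white magnetic stirrer (180 x 160 mm), its head plate (176 mm across) with its top 160 mm above the bench, with nuts and small fittings on it up to 195 mm. Origin on the bench under the pot's middle; z up; the guide tube leans out along +x.
- tube_mouth (a point): Centre of the mouth of the vessel's steel guide tube, 175 mm above the bench, 150 mm out from the vessel's middle. x points out along the tube's axis, 40 degrees above level; y is level. 30 mm across outside; flared inside from 24 mm at the mouth to a bore of 16 mm, reached 16 mm down; 135 mm deep, open below.
- scope: Stereo microscope, fixed. Base 320 (x) x 200 mm (y), its top and lit round plate (84 mm across) 65 mm above the bench. Origin on the bench under the plate's middle; z: optical axis; eyepieces to -x (reach 180 mm), column 125 mm to +x. Lens 62 mm across, lower face 175 mm up; above 205 mm the head and knobs reach 65 mm to either y side. Open under the lens on both y sides.
- scope_view (a point): The reading point: on the microscope's optical axis, half-way between lit plate and lens, 120 mm above the bench. Axes as scope.
- dish_lit: Bystander: closed petri dish with green discs, 93 mm across, 14 mm high, lying on the front (-x) end of the microscope's base. Origin at the centre of its underside.
- dish_stack: Bystander: stack of three petri dishes, 93 mm across, 43 mm high. Origin at the centre of its underside.
- tube_rack: Bystander: orange rack of capped tubes, 75 x 190 mm, 99 mm high. Origin at the centre of its underside.
- wash_bottle: Bystander: white wash bottle with a red cap, 72 mm across, 180 mm high with its bent spout. Origin at the centre of its underside.
- tweezers: Bystander: steel tweezers lying on the bench, 125 mm long, 11 mm high. Origin at the middle of the underside.
- marker: Bystander: white marker pen with a green cap lying on the bench, 130 mm long. Origin at the middle of the underside.
- beaker: Bystander: glass beaker, 72 mm across, 90 mm high. Origin at the centre of its underside.

How it is judged (in metres and radians):
On the way, in this order (a step that is already met when the one before it is completed fails the run):
1. the gauge rod is fully down the guide tube, its collar seated on the mouth, and stays there for most of a second (x of rod_collar in the frame of tube_mouth below 0.003 m and distance between rod_collar and tube_mouth below 0.009 m and angle between the x axis of rod_collar and the x axis of tube_mouth, either way round below 0.12 rad), for 0.8 s.
2. the rod is drawn right out: its tip is outside the tube's mouth (x of rod_tip in the frame of tube_mouth above 0.005 m), for 0.1 s.
At the end, for the whole second after the job is handed in: The middle of the marked tip is within 20 mm of the microscope's optical axis and within 25 mm of half-way between lit plate and lens; the rod is level with its marked face up, within 7 degrees; it is carried by the gripper alone and at rest (slower than 30 mm/s and 0.3 rad/s) (horizontal distance between rod_mark and scope_view below 0.02 m and z of rod_mark in the frame of scope_view between -0.025 and 0.025 m and angle between rod_mark's own z axis and vertical below 0.12 rad and contact force between the fingers and rod above 2 N and contact force between rod and scope below 0.2 N and contact force between rod and rest below 0.2 N and contact force between rod and dish_lit below 0.2 N and linear speed of rod below 0.03 m/s and angular speed of rod below 0.3 rad/s); the arm keeps its last pose, push and grip.
It fails at once if the rod touches the microscope (contact force between rod and scope above 0.5 N).
It fails at once if a bystander is moved by more than 20 mm (distance of any of dish_lit, dish_stack, tube_rack, wash_bottle, tweezers, marker, beaker from where it was at the start of the episode above 0.02 m).
It also fails if it takes over 64 s, if anything falls off the work surface, if the arm or the gripper's body presses on something with over 40 N, if the wrist force passes 120 N, or if a joint passes its speed limit or range.

## Working session

There is one attempt and no reset: what is moved stays moved. The work goes in short steps, Python scripts to look and compute and a tool call to move; the robot and the scene stay as the last step left them, time stands still between calls to the robot, and variables do not carry over. Pictures are saved under pics/ and viewed, at most 10 in all, crops included, and the job is handed in when it is done.

Besides the shell and the picture viewer there is one more tool, called after ">>>" as name(argument=value, ...) on one line, values as JSON. apply_moves: Moves the arm, as the interface text tells. Its arguments: {"type":"object","properties":{"series":{"type":"string"},"squeeze":{"type":"number"}},"required":["series"]}

```bash
mkdir -p pics; python3 - <<'E'
from bench import sense, snapshot, grip_depth
import cv2,numpy as np
print(grip_depth, sense())
for n in("side","top"):
    s=snapshot(n); cv2.imwrite(f"pics/{n}0.png",s["frame"]); np.savez(f"{n}0.npz",**s)
    print(s["intrinsics"],s["dist"],s["extrinsics"])
E
```

```text
18.700000000000003 {'time': 0.0, 'joint_pos': array([ 6.83891798e+01,  7.51485585e+00,  8.53305418e+01, -9.08020111e-04,
        8.72621847e+01, -4.89453562e+00]), 'qd': array([-0.0035036 ,  0.1005689 ,  0.00111756, -0.00052522, -0.05342983,
       -0.00403093]), 'joint_efforts': array([ 5.38456407e-04, -5.69392884e+01, -5.00563216e+01, -6.60617434e-05,
        1.46046866e-02, -2.02289641e-05]), 'tool_pos': array([172.37050551, 574.11948484, 230.23497237]), 'tcp_rot': array([-1.79892733e+02, -8.27553204e-03,  1.63283752e+02]), 'ft_force': array([ 0.10756798, -0.06855678,  0.94532431]), 'wrist_torque': array([ 0.00569876,  0.01317352, -0.02724587]), 'grip_force': 0.0, 'finger_gap': 85.17167522170645}
[[508.38167589   0.         273.9263958 ]
 [  0.         508.38167589 207.61095727]
 [  0.           0.           1.        ]] [0.03163664 0.         0.         0.         0.        ] [[ 7.37470681e-01 -3.83292496e-01  5.56079003e-01 -1.06527149e+02]
 [-6.75370241e-01 -4.14296519e-01  6.10109360e-01 -7.83751824e+02]
 [-3.46874469e-03 -8.25496976e-01 -5.64395881e-01  8.18144592e+02]
 [ 0.00000000e+00  0.00000000e+00  0.00000000e+00  1.00000000e+00]]
[[391.71407738   0.         275.87224182]
 [  0.         391.71407738 206.93732478]
 [  0.           0.           1.        ]] [-0.0945497  0.         0.         0.         0.       ] [[ 1.81504981e-03 -9.81495336e-01  1.91477445e-01  3.62348440e+02]
 [-9.99865145e-01  1.34402119e-03  1.63672310e-02 -3.17973288e+01]
 [-1.63217106e-02 -1.91481330e-01 -9.81360536e-01  1.25345693e+03]
 [ 0.00000000e+00  0.00000000e+00  0.00000000e+00  1.00000000e+00]]
```

View pics/side0.png

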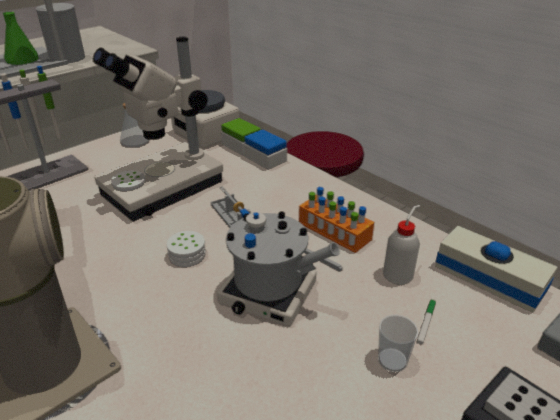

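View pics/top0.png

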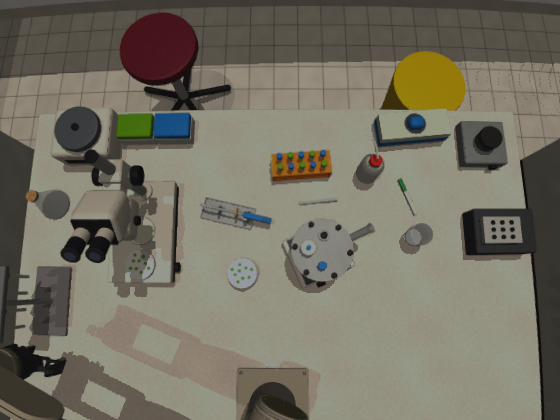

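The side view shows the vessel at (268,250) with its tube mouth near (336,252). The top view shows the handle at (257,217) with the rod pointing left, the mouth near (370,229) and the lit plate near (145,232). Next I'll crop for detail.

```bash
cat > h.py <<'E'
import numpy as np,cv2
def load(n): return dict(np.load(n+".npz"))
def rays(s,px):
    p=cv2.undistortPoints(np.float64(px).reshape(-1,1,2),s["intrinsics"],s["dist"]).reshape(-1,2)
    d=np.c_[p,np.ones(len(p))]@s["extrinsics"][:3,:3].T   # scaled so depth=1 along axis
    return s["extrinsics"][:3,3],d
def on_plane(s,px,z):
    o,d=rays(s,px); return o+d*((z-o[2])/d[:,2])[:,None]
def cloud(s):
    v,u=np.mgrid[:420,:560]; o,d=rays(s,np.c_[u.ravel(),v.ravel()])
    return (o+d*s["depth"].ravel()[:,None]).reshape(420,560,3)
def proj(s,P):
    E=np.linalg.inv(s["extrinsics"]); return cv2.projectPoints(np.float64(P).reshape(-1,3),cv2.Rodrigues(E[:3,:3])[0],E[:3,3],s["intrinsics"],s["dist"])[0].reshape(-1,2)
def tri(sa,pa,sb,pb):
    oa,da=rays(sa,[pa]);ob,db=rays(sb,[pb]);A=np.c_[da[0],-db[0]]
    t=np.linalg.lstsq(A,ob-oa,rcond=None)[0];a=oa+t[0]*da[0];b=ob+t[1]*db[0];return (a+b)/2,np.linalg.norm(a-b)
E
python3 - <<'E'
from h import *
t=load("top0");s=load("side0")
c=cloud(t);cs=cloud(s)
hsv=cv2.cvtColor(t["frame"],cv2.COLOR_BGR2HSV)
m=cv2.inRange(hsv,(98,120,60),(125,255,255));m2=np.zeros_like(m);m2[205:228,235:280]=m[205:228,235:280]
v,u=np.nonzero(m2);print("handle px",len(u),u.mean(),v.mean(),cv2.minAreaRect(np.c_[u,v].astype(np.float32)))
P=on_plane(t,np.c_[u,v],58)[:,:2];print(P.mean(0));U,S,V=np.linalg.svd(P-P.mean(0));q=(P-P.mean(0))@V[0];print(V[0],q.min(),q.max(),np.median(c[v,u],axis=0))
# plate top points
for n,cc in(("top",c),("side",cs)):
    k=(abs(cc[...,2]-160)<4)&(abs(cc[...,0]-300)<150)&(abs(cc[...,1]+150)<160)
    Q=cc[k][:,:2];print(n,len(Q));
    if len(Q):
        (x,y),r=cv2.minEnclosingCircle(Q.astype(np.float32));print(x,y,r,np.median(Q,axis=0))
def crop(im,x0,y0,w,h,f): return cv2.resize(im[y0:y0+h,x0:x0+w],None,fx=f,fy=f,interpolation=cv2.INTER_CUBIC)
a=crop(t["frame"],190,190,200,75,4); b=crop(s["frame"],190,180,200,75,4)
cv2.imwrite("pics/c1.png",np.vstack([a,b]))
a=crop(t["frame"],60,140,140,150,4);b=crop(s["frame"],90,30,60+80,150,4)[:, :240]
cv2.imwrite("pics/c2.png",np.hstack([a,b]))
E
```

```text
handle px 154 256.2792207792208 217.33766233766235 ((256.5000305175781, 217.50001525878906), (27.891597747802734, 5.5783185958862305), 14.03624439239502)
[562.87257815  48.81189945]
[0.23609742 0.97172939] -44.121092994233244 42.697601559379564 [563.10004492  49.52715776  59.08297791]
top 1156
441.4748840332031 -142.1954345703125 86.56034851074219 [ 417.08908316 -141.99008253]
side 1403
441.8286437988281 -142.44644165039062 86.33028411865234 [ 416.2220917  -153.95389222]
```

View pics/c1.png

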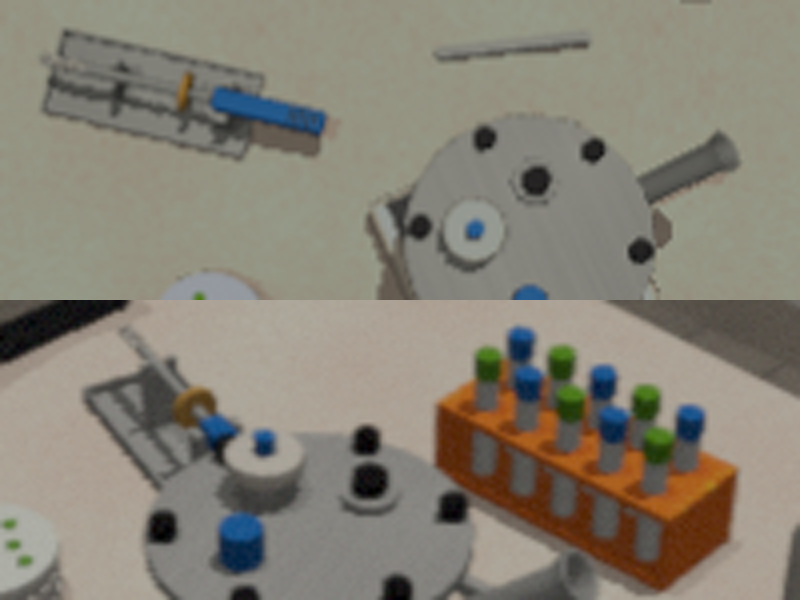

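View pics/c2.png

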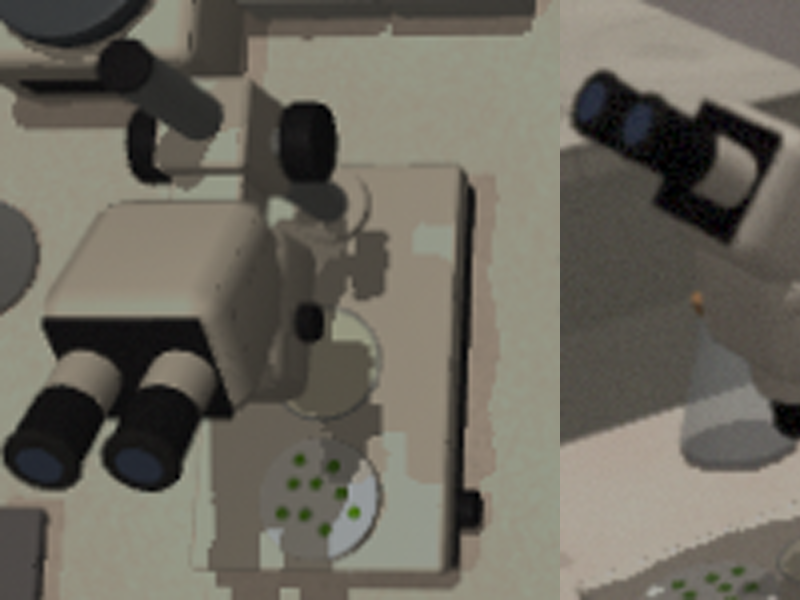

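The crops show the collar at about (236.5,212.7), the tip at (200.5,205), the mouth at (371.7,227.5) and the plate's right arc around (141,230), all in top view pixels. Now the tube azimuth, rod line and scope fits.

```bash
python3 - <<'E'
from h import *
t=load("top0");s=load("side0");c=cloud(t);cs=cloud(s)
V0=np.array([441.6,-142.3])
for n,cc in(("top",c),("side",cs)):
    P=cc.reshape(-1,3);d=P[:,:2]-V0;r=np.hypot(*d.T)
    k=(r>92)&(r<175)&(P[:,2]>115)&(P[:,2]<195)&(d[:,1]<0)
    Q=P[k];a=np.degrees(np.arctan2(d[k,1],d[k,0]));print(n,k.sum(),np.median(a),a.min(),a.max(),(a.min()+a.max())/2, r[k].max(), Q[:,2].max())
m=tri(t,(371.7,227.5),s,(190+577/4,180+270/4));print("mouth tri",m, np.degrees(np.arctan2(*(m[0][:2]-V0)[::-1])),np.hypot(*(m[0][:2]-V0)))
# rod
print("tip top",on_plane(t,[(200.5,205)],52),"collar",on_plane(t,[(236.5,212.7)],56),"tri collar", tri(t,(236.5,212.7),s,(190+194/4,180+108/4)),"tri tip",tri(t,(200.5,205),s,(190+124/4,180+30/4)))
# scope base top
for n,cc in(("top",c),("side",cs)):
    P=cc.reshape(-1,3);k=(abs(P[:,2]-65)<3)&(P[:,1]>250)&(P[:,1]<620)&(P[:,0]>330)&(P[:,0]<780)
    m=k.reshape(420,560).astype(np.uint8)
    N,l,st,_=cv2.connectedComponentsWithStats(m);Q=np.vstack([cc[l==i] for i in range(1,N) if st[i,4]>150])[:,:2].astype(np.float32)
    print(n,len(Q),cv2.minAreaRect(Q),cv2.boxPoints(cv2.minAreaRect(Q)).round())
# rectified base-top pictures, 2px/mm
wx,wy=np.meshgrid(np.arange(740,340,-1.),np.arange(560,260,-1.),indexing="ij")
G=np.stack([wx,wy,np.full_like(wx,65)],-1)
im=[]
for q in(t,s):
    p=proj(q,G).reshape(400,300,2).astype(np.float32);im.append(cv2.resize(cv2.remap(q["frame"],p[...,0],p[...,1],cv2.INTER_LINEAR),None,fx=1.333,fy=1.5))
cv2.imwrite("pics/c3.png",np.hstack(im))
E
```

```text
top 287 -58.967185286939426 -66.59205710281991 -0.808938039791983 -33.700497571305945 165.01691283726626 190.0272500106296
side 519 -62.00165168771072 -67.44225431024829 -0.21712880701762857 -33.82969155863296 164.34965197631536 189.1785814551763
mouth tri (array([ 513.86688587, -279.72550803,  180.77622702]), np.float64(1.4383226820722708)) -62.261812569102794 155.26839037744315
tip top [[603.31194239 225.68190999  52.        ]] collar [[577.8719662  110.77619514  56.        ]] tri collar (array([579.27427225, 110.64881219,  52.64359647]), np.float64(1.906425241494148)) tri tip (array([605.91276164, 224.66960902,  50.06061572]), np.float64(5.2588381122929695))
top 2915 ((518.0203857421875, 406.5893249511719), (316.0426330566406, 198.79766845703125), 0.008410035632550716) [[360. 506.]
 [360. 307.]
 [676. 307.]
 [676. 506.]]
side 2678 ((522.7970581054688, 406.8831481933594), (319.8193359375, 204.79132080078125), 0.1597612053155899) [[363. 509.]
 [363. 304.]
 [683. 305.]
 [682. 510.]]
```

View pics/c3.png

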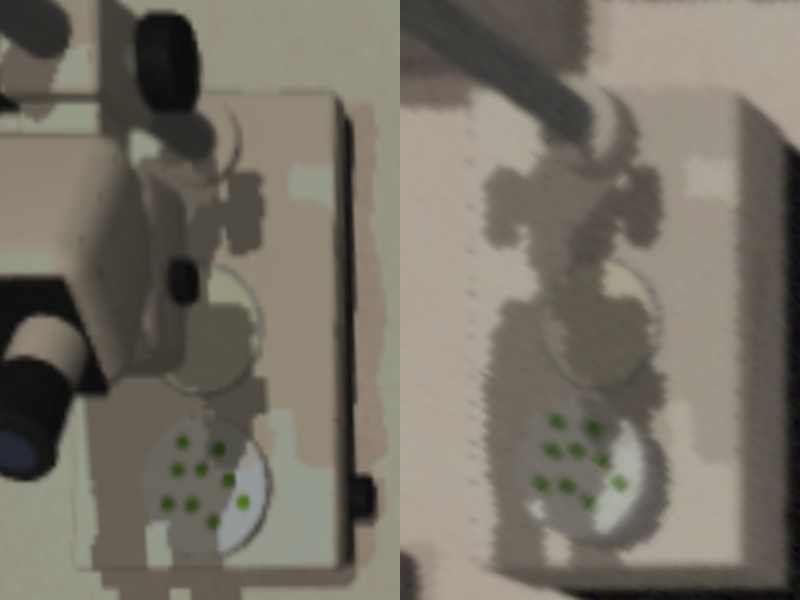

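The rectified picture shows the plate centred near (205,327) in the left half, which gives the scope axis at about (522,406) and its axes parallel to the world's. Next: fit the tube line and write a small row planner.

```bash
cat > plan.py <<'E'
import numpy as np
from bench import sense
from scipy.spatial.transform import Rotation as R
def rows(pts,g,step=40.,start=None):
    """pts: list of (x,y,z,yaw); prints rows for TCP poses, tool pointing down"""
    st=sense();p=np.array(st["tool_pos"]);yaw=st["tcp_rot"][2]
    if start: p=np.array(start[:3]);yaw=start[3]
    out=[]
    for *q,y in pts:
        q=np.array(q,float);dy=(y-yaw+180)%360-180
        n=max(int(np.ceil(np.linalg.norm(q-p)/step)),int(np.ceil(abs(dy)/7.1)),1)
        for i in range(n):
            a=R.from_euler("xyz",[180,0,yaw],degrees=True)
            l=a.inv().apply((q-p)/(n-i)); w=-((y-yaw+180)%360-180)/(n-i)
            r=np.round([*(l/300),np.radians(w)/2],4);out.append(r)
            p=p+a.apply(r[:3]*300);yaw-=np.degrees(r[3]*2)
    for i in range(0,len(out),5): print("; ".join(" ".join(f"{v:g}" for v in [*r,g]) for r in out[i:i+5]))
E
python3 - <<'E'
from h import *
t=load("top0");s=load("side0")
V0=np.array([441.6,-142.3])
for n,q in(("top",t),("side",s)):
    P=cloud(q).reshape(-1,3);d=P[:,:2]-V0
    for az in(-61,):
        e=np.array([np.cos(np.radians(az)),np.sin(np.radians(az))]);a=d@e;b=d@[-e[1],e[0]]
        for lo in range(95,170,12):
            k=(a>=lo)&(a<lo+12)&(abs(b)<25)&(P[:,2]>175-(150-a)*.84-40)&(P[:,2]>60)
            if k.sum()>3: print(n,lo,k.sum(),"b",b[k].min().round(1),np.median(b[k]).round(1),b[k].max().round(1),"zmax",P[k,2].max().round(1))
from plan import rows
rows([(200,450,230,140),(260,300,230,110),(380,130,230,76.7),(560.4,38.7,160,76.7)],-1)
E
```

```text
top 95 29 b -6.7 2.3 13.8 zmax 149.5
top 107 38 b -8.9 2.1 13.2 zmax 163.2
top 119 42 b -9.6 0.6 12.5 zmax 172.7
top 131 39 b -10.7 -0.4 10.1 zmax 182.8
top 143 32 b -14.8 -1.8 11.2 zmax 190.0
top 155 30 b -15.1 -1.5 10.8 zmax 178.8
side 95 104 b -7.1 0.5 10.8 zmax 148.7
side 107 89 b -8.3 -2.4 7.9 zmax 159.3
side 119 68 b -8.4 -5.3 6.5 zmax 169.0
side 131 67 b -10.0 -5.8 5.9 zmax 180.9
side 143 95 b -16.3 -3.4 15.4 zmax 189.2
side 155 44 b -17.7 4.2 15.5 zmax 176.0
-0.0518 -0.0925 0.0003 0.0508 -1; -0.0609 -0.0868 0.0003 0.0508 -1; -0.0694 -0.0801 0.0003 0.0508 -1; -0.0772 -0.0727 0.0003 0.0508 -1; -0.0949 -0.0509 -0 0.0524 -1
-0.0997 -0.0407 -0 0.0523 -1; -0.1034 -0.03 -0 0.0524 -1; -0.106 -0.019 -0 0.0523 -1; -0.1074 -0.0079 -0 0.0524 -1; -0.1116 0.0304 -0 0.0484 -1
-0.1081 0.041 -0 0.0484 -1; -0.1036 0.0512 -0 0.0484 -1; -0.0982 0.061 -0 0.0484 -1; -0.0918 0.0702 -0 0.0485 -1; -0.0846 0.0788 -0 0.0484 -1
-0.0263 0.1092 0.0389 0 -1; -0.0263 0.1092 0.0389 0 -1; -0.0263 0.1092 0.0389 0 -1; -0.0263 0.1092 0.0389 0 -1; -0.0263 0.1092 0.0388 0 -1
-0.0264 0.1092 0.0389 0 -1
```

>>> apply_moves(series="-0.0518 -0.0925 0 0.0508 -1; -0.0609 -0.0868 0 0.0508 -1; -0.0694 -0.0801 0 0.0508 -1; -0.0772 -0.0727 0 0.0508 -1; -0.0949 -0.0509 0 0.0524 -1")

```text
time: 0.52
tool_pos: [211.5, 418.8, 230.5]
tcp_rot: [-179.9, 0.0, 133.8]
ft_force: [0.2, 0.3, 1.0]
finger_gap: 85.3
grip_force: 0.0
```

>>> apply_moves(series="-0.0997 -0.0407 0 0.0523 -1; -0.1034 -0.03 0 0.0524 -1; -0.106 -0.019 0 0.0523 -1; -0.1074 -0.0079 0 0.0524 -1; -0.1116 0.0304 0 0.0484 -1")

```text
time: 0.93
tool_pos: [279.5, 270.6, 230.9]
tcp_rot: [-180.0, -0.0, 104.2]
ft_force: [0.9, 0.7, -0.2]
finger_gap: 85.5
grip_force: 0.0
```

>>> apply_moves(series="-0.1081 0.041 0 0.0484 -1; -0.1036 0.0512 0 0.0484 -1; -0.0982 0.061 0 0.0484 -1; -0.0918 0.0702 0 0.0485 -1; -0.0846 0.0788 0 0.0484 -1")

```text
time: 1.35
tool_pos: [380.6, 128.8, 231.1]
tcp_rot: [180.0, -0.0, 76.4]
ft_force: [-0.3, 1.0, -0.1]
finger_gap: 85.4
grip_force: 0.0
```

>>> apply_moves(series="-0.0263 0.1092 0.0389 0 -1; -0.0263 0.1092 0.0389 0 -1; -0.0263 0.1092 0.0389 0 -1; -0.0263 0.1092 0.0389 0 -1; 0 0 0 0 -1")

```text
time: 1.77
tool_pos: [501.9, 66.6, 179.6]
tcp_rot: [-179.7, 0.2, 76.5]
ft_force: [-0.8, -0.4, -0.4]
finger_gap: 85.5
grip_force: 0.0
```

```bash
python3 -c "
from plan import rows
rows([(560.4,38.7,120,76.7),(560.4,38.7,31,76.7)],-1)"
```

```text
-0.015 0.0704 0.0662 -0.0005 -1; -0.0151 0.0704 0.0662 -0.0004 -1; -0.0152 0.0704 0.0661 -0.0005 -1; 0 0 0.0989 0 -1; 0 0 0.0989 0 -1
0 0 0.0989 0 -1
```

>>> apply_moves(series="-0.015 0.07 0.066 0 -1; -0.015 0.07 0.066 0 -1; -0.015 0.071 0.066 0 -1; 0 0 0 0 -1; 0 0 0.06 0 -1")

```text
time: 2.18
tool_pos: [560.3, 41.6, 108.3]
tcp_rot: [179.9, -0.0, 76.7]
ft_force: [0.2, 0.2, 1.6]
finger_gap: 85.5
grip_force: 0.0
```

```bash
python3 - <<'E'
from bench import *
import cv2,numpy as np
print({k:sense()[k].round(1) for k in("tool_pos","tcp_rot")})
s=snapshot("side");t=snapshot("top");np.savez("side1.npz",**s)
a=cv2.resize(s["frame"][150:260,190:290],None,fx=4,fy=4,interpolation=cv2.INTER_CUBIC)
b=cv2.resize(t["frame"][170:280,190:290],None,fx=4,fy=4,interpolation=cv2.INTER_CUBIC)
cv2.imwrite("pics/g1.png",np.hstack([a,b]))
E
```

```text
{'tool_pos': array([560.3,  41.6, 108.3]), 'tcp_rot': array([179.9,  -0. ,  76.7])}
```

View pics/g1.png

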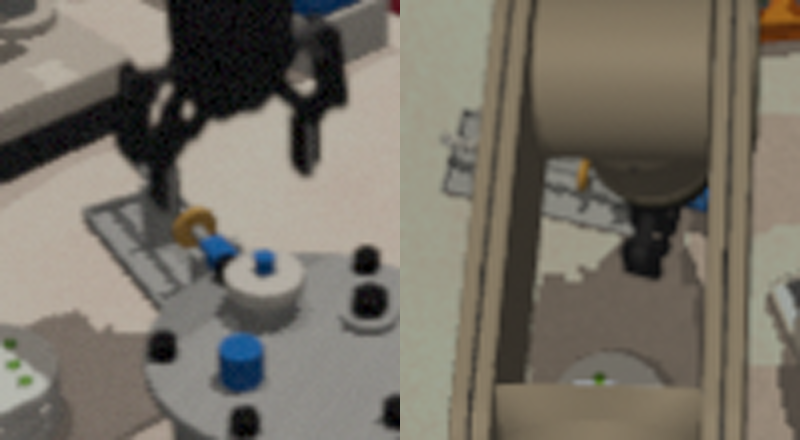

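The gripper straddles the handle, with its fingers either side of the blue bar at about (215,215) in the side crop. Descending and closing.

>>> apply_moves(series="-0.01 0 0.085 0 -1; 0 0 0.085 0 -1; 0 0 0.088 0 -1; 0 0 0 0 -1; 0 0 0 0 1", squeeze=25)

```text
time: 2.7
tool_pos: [556.7, 39.4, 29.6]
tcp_rot: [-179.8, 0.0, 76.7]
ft_force: [-0.2, -0.2, 0.7]
finger_gap: 75.1
grip_force: 0.0
```

>>> apply_moves(series="0 0 0 0 1; 0 0 0 0 1; 0 0 0 0 1; 0 0 0 0 1; 0 0 0 0 1")

```text
time: 3.12
tool_pos: [560.6, 38.8, 31.7]
tcp_rot: [179.7, -0.0, 76.7]
ft_force: [4.4, -1.2, -1.6]
finger_gap: 18.1
grip_force: 24.0
```

>>> apply_moves(series="0 0 0 0 1; 0 0 0 0 1; 0 0 0 0 1")

```text
time: 3.37
tool_pos: [560.5, 38.8, 31.5]
tcp_rot: [179.7, -0.0, 76.7]
ft_force: [5.2, -0.9, 1.3]
finger_gap: 17.7
grip_force: 24.7
```

```bash
python3 -c "
from plan import rows
rows([(560.4,38.7,90,76.7)],1,20);print()
rows([(560.4,38.7,240,76.7),(610,-200,240,90),(624,-479,240,118.4)],1,36,(560.4,38.7,90,76.7))"
```

```text
-0.0001 -0.0001 -0.065 -0.0001 1; -0.0001 -0.0002 -0.065 -0 1; -0.0001 -0.0001 -0.065 -0.0001 1

0 0 -0.1 -0 1; 0 0 -0.1 -0 1; 0 0 -0.1 -0 1; 0 0 -0.1 -0 1; 0 0 -0.1 -0 1
-0.1052 0.0491 0 -0.0166 1; -0.1068 0.0456 0 -0.0166 1; -0.1082 0.0421 0 -0.0166 1; -0.1095 0.0384 0 -0.0166 1; -0.1108 0.0348 0 -0.0166 1
-0.1118 0.0311 0 -0.0165 1; -0.1129 0.0274 0 -0.0166 1; -0.1162 0.0058 0 -0.031 1; -0.1164 -0.0014 -0 -0.031 1; -0.1161 -0.0086 -0 -0.031 1
-0.1153 -0.0158 -0 -0.031 1; -0.1141 -0.0229 -0 -0.031 1; -0.1125 -0.0299 -0 -0.0309 1; -0.1104 -0.0368 -0 -0.031 1; -0.108 -0.0436 -0 -0.0309 1
```

>>> apply_moves(series="0 0 -0.02 0 1; 0 0 -0.06 0 1; 0 0 -0.08 0 1; 0 0 -0.1 0 1; 0 0 -0.1 0 1")

```text
time: 3.78
tool_pos: [557.5, 39.0, 138.5]
tcp_rot: [-179.9, 0.0, 76.7]
ft_force: [0.7, -0.1, -1.2]
finger_gap: 17.7
grip_force: 25.3
```

>>> apply_moves(series="0 0 -0.1 0 1; 0 0 -0.1 0 1; 0 0 -0.1 0 1; 0 0 -0.04 0 1; 0 0 0 0 1")

```text
time: 4.2
tool_pos: [560.3, 39.0, 244.1]
tcp_rot: [179.6, -0.1, 76.7]
ft_force: [-0.8, -0.4, -0.5]
finger_gap: 17.9
grip_force: 25.4
```

```bash
python3 - <<'E'
from bench import *
import cv2,numpy as np
q=sense();print({k:q[k].round(1) for k in("tool_pos","tcp_rot","ft_force","wrist_torque")},q["finger_gap"],q["grip_force"])
s=snapshot("side");np.savez("side2.npz",**s)
from h import *
m=cv2.inRange(cv2.cvtColor(s["frame"],cv2.COLOR_BGR2HSV),(98,120,60),(125,255,255))
cv2.imwrite("pics/l1.png",cv2.resize(s["frame"][80:230,190:330],None,fx=4,fy=4,interpolation=cv2.INTER_CUBIC))
E
```

```text
{'tool_pos': array([560.3,  39. , 244.1]), 'tcp_rot': array([ 1.796e+02, -1.000e-01,  7.670e+01]), 'ft_force': array([-0.8, -0.4, -0.5]), 'wrist_torque': array([-0.1,  0. ,  0. ])} 17.89495883757835 25.38257360458374
```

View pics/l1.png

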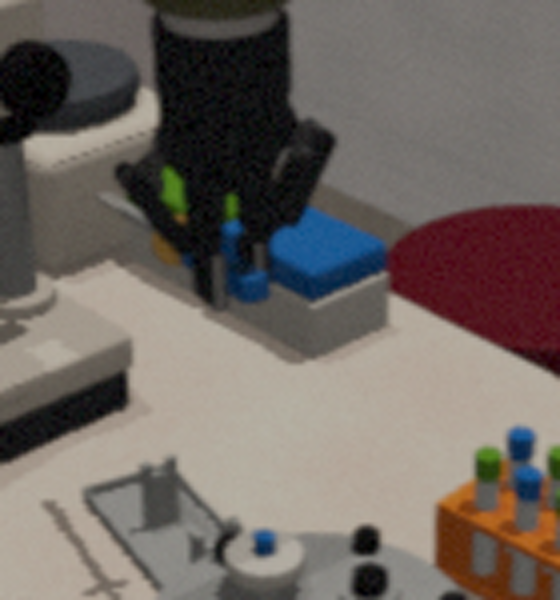

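The rod is lifted, with its rear end at crop (253,285) and its tip at (105,197), and looks about level. Carrying it to the tube.

>>> apply_moves(series="-0.1052 0.0491 0 -0.0166 1; -0.1068 0.0456 0 -0.0166 1; -0.1082 0.0421 0 -0.0166 1; -0.1095 0.0384 0 -0.0166 1; -0.1108 0.0348 0 -0.0166 1")

```text
time: 4.67
tool_pos: [592.4, -132.6, 236.0]
tcp_rot: [-179.7, -0.1, 86.3]
ft_force: [-0.3, 0.9, -1.2]
finger_gap: 17.7
grip_force: 25.4
```

>>> apply_moves(series="-0.1118 0.0311 0 -0.0165 1; -0.1129 0.0274 0 -0.0166 1; -0.1162 0.0058 0 -0.031 1; -0.1164 -0.0014 0 -0.031 1; -0.1161 -0.0086 0 -0.031 1")

```text
time: 5.08
tool_pos: [611.9, -305.3, 235.5]
tcp_rot: [-179.8, -0.2, 100.8]
ft_force: [0.3, -0.2, -0.6]
finger_gap: 17.5
grip_force: 25.4
```

>>> apply_moves(series="-0.1153 -0.0158 0 -0.031 1; -0.1141 -0.0229 0 -0.031 1; -0.1125 -0.0299 0 -0.0309 1; -0.1104 -0.0368 0 -0.031 1; -0.108 -0.0436 0 -0.0309 1")

```text
time: 5.5
tool_pos: [620.8, -479.6, 235.2]
tcp_rot: [-179.9, -0.3, 118.6]
ft_force: [1.1, 0.6, 0.2]
finger_gap: 17.6
grip_force: 25.4
```

>>> apply_moves(series="0 0 0 0 1; 0 0 0 0 1")

```text
time: 5.67
tool_pos: [619.8, -480.1, 232.9]
tcp_rot: [-179.8, -0.4, 118.2]
ft_force: [0.1, -0.2, -1.0]
finger_gap: 17.6
grip_force: 25.3
```

```bash
cat > look.py <<'E'
import sys
from bench import *
from h import *
def look(tag,box_s,box_t,f=4):
    q=sense();print({k:q[k].round(2) for k in("time","tool_pos","tcp_rot","ft_force") if hasattr(q[k],"round")},round(q["finger_gap"],1),round(q["grip_force"],1))
    s=snapshot("side");t=snapshot("top");np.savez("side%s.npz"%tag,**s);np.savez("top%s.npz"%tag,**t)
    c=[cv2.resize(i["frame"][b[1]:b[1]+140,b[0]:b[0]+100],None,fx=f,fy=f,interpolation=cv2.INTER_CUBIC) for i,b in((s,box_s),(t,box_t))]
    cv2.imwrite("pics/%s.png"%tag,np.hstack(c))
E
python3 -c "
from look import *
from plan import rows
look('p1',(310,140),(350,170))
print(proj(load('sidep1'),[(513,-274,175)]),proj(load('topp1'),[(513,-274,175)]))
"
```

```text
{'tool_pos': array([ 619.81, -480.09,  232.94]), 'tcp_rot': array([-179.84,   -0.43,  118.23]), 'ft_force': array([ 0.14, -0.16, -0.98])} 17.6 25.3
[[331.28485674 248.69857316]] [[369.37032215 227.90419325]]
```

View pics/p1.png

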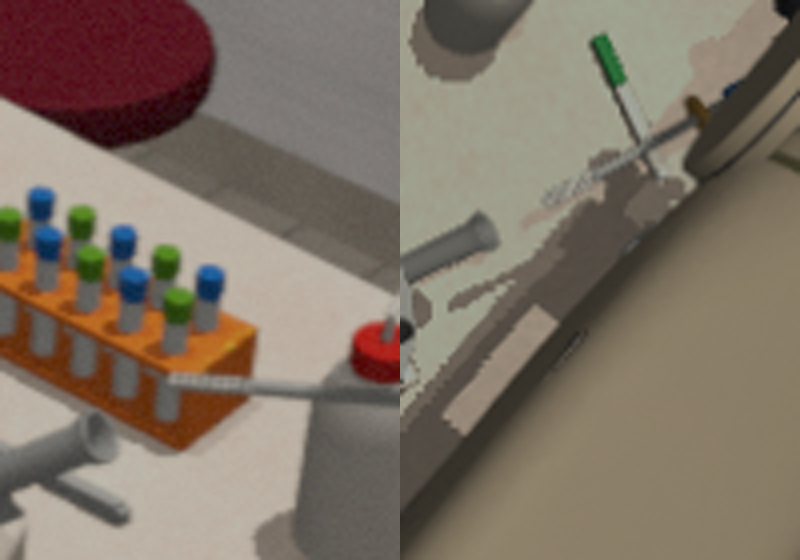

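Tip is at side (352.5,234.8) and top (386.2,219.5). The mouth is at side (335,249.2) and top (371,227.5). Triangulating both.

```bash
python3 - <<'E'
from look import *
s=load('sidep1');t=load('topp1')
tip=tri(t,(386.2,219.5),s,(352.5,234.75));m=tri(t,(371,227.5),s,(335,249.25))
print(tip,m)
yaw=np.radians(118.23);g=np.array([619.8,-480.1,232.9+18.7]);print("tip by kin",g+193*np.array([np.cos(yaw),np.sin(yaw),0]))
col=on_plane(t,[(350+(697-400)/4,170+112/4)],251);print("collar top at z251",col,"kin",g+75*np.array([np.cos(yaw),np.sin(yaw),0]))
e=np.array([np.cos(np.radians(-61.6)),np.sin(np.radians(-61.6))]);n=np.array([-e[1],e[0]])
for P in(tip[0],m[0],g): d=P[:2]-[441.6,-142.3];print("along",d@e,"lat",d@n)
# mouth from cloud: rim points
for q in(s,t):
    c=cloud(q).reshape(-1,3);d=c[:,:2]-[441.6,-142.3];a=d@e;b=d@n
    k=(abs(b)<22)&(a>130)&(a<175)&(c[:,2]>150)&(c[:,2]<200)
    x=(a[k]-150)*np.cos(np.radians(40))+(c[k,2]-175)*np.sin(np.radians(40))
    r=x>-3;print(k.sum(),r.sum(),"axial pct",np.percentile(x,[50,90,99]),"b of rim",b[k][r].min(),b[k][r].max(),b[k][r].mean(), "z",c[k,2][r].min(),c[k,2][r].max(),"a",a[k][r].min(),a[k][r].max())
E
```

```text
(array([ 529.19261216, -310.00085649,  221.86151999]), np.float64(0.5343111864645385)) (array([ 515.37024475, -279.66235148,  175.18264162]), np.float64(3.2513440013833628))
tip by kin [ 528.50865515 -310.05621048  251.6       ]
collar top at z251 [[ 581.44375772 -406.78408439  251.        ]] kin [ 584.32408879 -414.02080718  251.6       ]
along 189.17898595810533 lat -2.7118709484864354
along 155.9175107577275 lat -0.4409692621091921
along 381.90152197066607 lat -3.912482139108022
210 108 axial pct [-2.50909238  4.65283349  6.66288141] b of rim -13.96785062006166 18.936979911928375 2.4122046369689487 z 162.7803793352375 188.43070770508132 a 142.53171569593235 164.35192779022157
107 62 axial pct [-1.71000152  5.65898048  7.1353971 ] b of rim -13.490182608388677 12.631216377043993 -0.1803074689476877 z 161.70980126504492 189.17928064861871 a 140.04651145751038 165.6942993148685
```

The rod has drooped about 9°, so it pivots easily in the grip. I'll use that: enter the mouth, swing the grip up, then slide in.

```bash
cat > tube.py <<'E'
from plan import *
e=np.array([np.cos(np.radians(-61.6)),np.sin(np.radians(-61.6))]);n=np.array([-e[1],e[0]]);V0=np.array([441.6,-142.3])
def W(a,z,lat=0.,yaw=118.4): return (*(V0+a*e+lat*n),z-18.7,yaw)
def where():
    q=sense();d=q["tool_pos"][:2]-V0;print("t",round(q["time"],2),"a",(d@e).round(1),"z",(q["tool_pos"][2]+18.7).round(1),"lat",(d@n).round(1),"yaw",q["tcp_rot"].round(1),"F",q["ft_force"].round(1))
E
python3 -c "
from tube import *
where()
rows([W(355.6,215.2)],1,20);print()
p=W(355.6,215.2)
rows([W(334.6,197.2)],1,12,p)
"
```

```text
t 5.77 a 380.6 z 255.1 lat -1.4 yaw [-179.9   -0.2  118.4] F [-0.1  0.1 -0.4]
0.0278 0.0015 0.0443 -0.0001 1; 0.0277 0.0016 0.0443 -0 1; 0.0278 0.0015 0.0443 -0.0001 1

0.0233 0 0.02 -0 1; 0.0233 0 0.02 -0 1; 0.0234 0 0.02 -0 1
```

>>> apply_moves(series="0.028 0.0015 0.044 0 1; 0.028 0.0015 0.044 0 1; 0.028 0.0015 0.044 0 1; 0 0 0 0 1; 0 0 0 0 1")

```text
time: 6.18
tool_pos: [611.0, -453.7, 199.4]
tcp_rot: [-180.0, -0.1, 118.5]
ft_force: [-0.0, -0.5, -0.6]
finger_gap: 17.7
grip_force: 25.3
```

```bash
python3 - <<'E'
from tube import *
from look import *
where()
look('p2',(310,170),(330,170))
c=cloud(load('sidep2'));where()
E
```

```text
t 6.18 a 354.5 z 218.1 lat 0.9 yaw [-1.800e+02 -1.000e-01  1.185e+02] F [-0.  -0.5 -0.6]
{'tool_pos': array([ 611.04, -453.71,  199.44]), 'tcp_rot': array([-1.7996e+02, -1.2000e-01,  1.1851e+02]), 'ft_force': array([-0.03, -0.49, -0.61])} 17.7 25.3
t 6.28 a 356.6 z 220.5 lat 0.7 yaw [1.800e+02 1.000e-01 1.185e+02] F [-0.4 -0.3 -1.2]
```

View pics/p2.png

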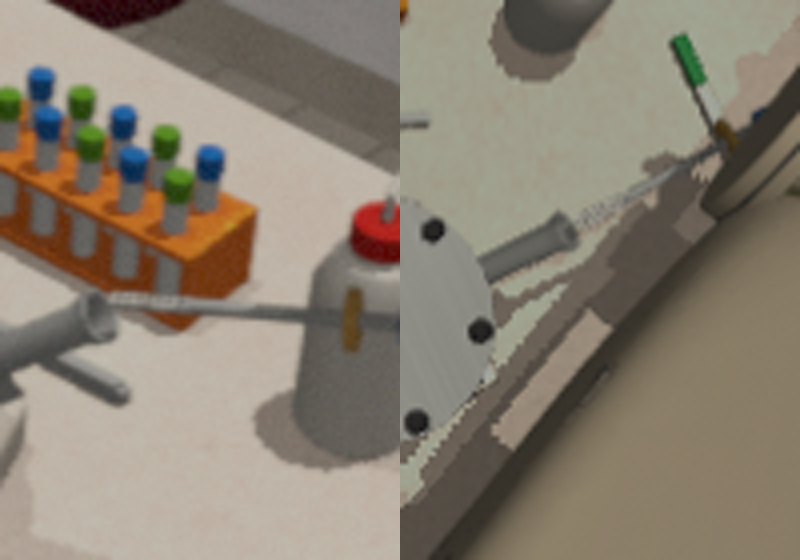

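Tip is at side (338,244.3) and top (374,226.8), just outside and above the mouth at side (334.3,249.5) and top (371.5,227.5).

```bash
python3 - <<'E'
from tube import *
from h import *
s=load('sidep2');t=load('topp2')
for a,b in(((374,226.8),(338,244.3)),((371.5,227.5),(334.3,249.5)),((330+(728-400)/4,170+135/4),(310+352/4,170+318/4))):
    m,g=tri(t,a,s,b);d=m[:2]-V0;print(m,g,"a",d@e,"lat",d@n)
E
```

```text
[ 515.68511247 -285.02744186  190.52704745] 4.70128983411 a 160.78666356602147 lat -2.715763191015057
[ 514.37905871 -280.15928688  175.72223717] 0.9265205037448658 a 155.88320719424144 lat -1.549219149765591
[ 574.13995772 -386.95881969  207.1290084 ] 1.9892037186479374 a 278.25299414475785 lat 0.2229270514504833
```

>>> apply_moves(series="0.033 -0.001 0.038 0 1; 0.033 -0.001 0.038 0 1; 0 0 0 0 1; 0 0 0 0 1")

```text
time: 6.62
tool_pos: [601.3, -438.7, 178.0]
tcp_rot: [180.0, 0.0, 118.4]
ft_force: [0.2, -0.4, -0.6]
finger_gap: 17.4
grip_force: 25.3
```

```bash
python3 -c "
from tube import *
where()"
```

```text
t 6.62 a 336.7 z 196.7 lat -0.5 yaw [180.    0.  118.4] F [ 0.2 -0.4 -0.6]
```

Now the arc about the tip.

>>> apply_moves(series="0.013 0 -0.061 0 1; 0.018 0 -0.061 0 1; 0.022 0 -0.052 0 1; 0.026 0 -0.05 0 1; 0.03 0 -0.047 0 1")

```text
time: 7.03
tool_pos: [586.2, -410.6, 261.8]
tcp_rot: [179.9, 0.2, 118.4]
ft_force: [2.1, -1.4, -1.6]
finger_gap: 18.0
grip_force: 26.2
```

>>> apply_moves(series="0.034 0 -0.045 0 1; 0 0 0 0 1; 0 0 0 0 1")

```text
time: 7.28
tool_pos: [581.4, -401.3, 274.8]
tcp_rot: [179.9, 0.2, 118.4]
ft_force: [-0.6, -0.2, -1.7]
finger_gap: 17.7
grip_force: 26.6
```

```bash
python3 - <<'E'
from tube import *
from look import *
where()
look('p3',(310,170),(330,170))
E
```

```text
t 7.28 a 294.3 z 293.5 lat -0.2 yaw [179.9   0.2 118.4] F [-0.6 -0.2 -1.7]
{'tool_pos': array([ 581.39, -401.28,  274.82]), 'tcp_rot': array([179.92,   0.2 , 118.44]), 'ft_force': array([-0.62, -0.18, -1.73])} 17.7 26.6
```

View pics/p3.png

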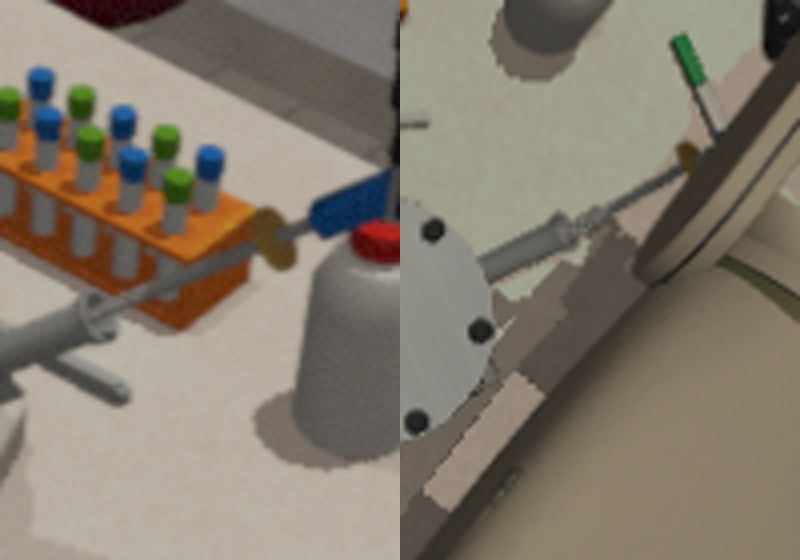

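The tip is now inside the mouth at about side crop (95,315), and the rod is inclined like the tube. Sliding in.

>>> apply_moves(series="0.041 0 0.0345 0 1; 0.041 0 0.0345 0 1; 0.041 0 0.0345 0 1; 0.041 0 0.0345 0 1; 0.041 0 0.0345 0 1")

```text
time: 7.8
tool_pos: [552.3, -346.6, 219.3]
tcp_rot: [179.9, 0.0, 118.4]
ft_force: [6.6, -0.4, 1.5]
finger_gap: 17.8
grip_force: 34.4
```

```bash
python3 -c "
from tube import *
where()"
```

```text
t 7.8 a 232.3 z 238.0 lat 0.2 yaw [179.9   0.  118.4] F [ 6.6 -0.4  1.5]
```

>>> apply_moves(series="0.02 0.005 0.017 0 1; 0.02 0 0.017 0 1; 0.015 0 0.013 0 1; 0 0 0 0 1")

```text
time: 8.13
tool_pos: [547.1, -333.6, 208.2]
tcp_rot: [179.8, 0.4, 118.4]
ft_force: [8.0, -5.7, 6.8]
finger_gap: 17.3
grip_force: 33.0
```

```bash
python3 - <<'E'
from tube import *
from look import *
where()
look('p4',(300,150),(320,160))
where()
E
```

```text
t 8.13 a 218.4 z 226.9 lat 1.9 yaw [179.8   0.4 118.4] F [ 8.  -5.7  6.8]
{'tool_pos': array([ 547.12, -333.56,  208.19]), 'tcp_rot': array([179.82,   0.4 , 118.36]), 'ft_force': array([ 8.03, -5.67,  6.79])} 17.3 33.0
t 8.23 a 218.4 z 226.8 lat 1.8 yaw [179.8   0.3 118.3] F [ 7.  -5.4  6.8]
```

View pics/p4.png

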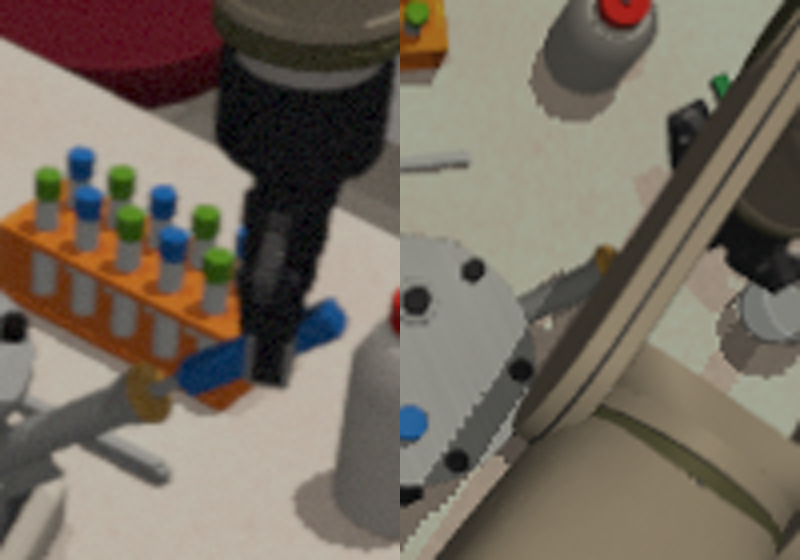

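The collar looks seated at the mouth (side crop (150,390)), with about 11 N axially. I've now viewed 11 pictures, one more than allowed, so the remaining checks are numeric only.

```bash
python3 - <<'E'
from tube import *
from h import *
def frame(P):
    d=P[:,:2]-V0;a=d@e;b=d@n;x=(a-150)*np.cos(np.radians(40))+(P[:,2]-175)*np.sin(np.radians(40));w=-(a-150)*np.sin(np.radians(40))+(P[:,2]-175)*np.cos(np.radians(40));return x,b,w
for nm in("sidep4","sidep3","sidep2"):
    s=load(nm);c=cloud(s);hsv=cv2.cvtColor(s["frame"],cv2.COLOR_BGR2HSV)
    br=cv2.inRange(hsv,(12,110,40),(28,255,255))>0; bl=cv2.inRange(hsv,(98,120,40),(125,255,255))>0
    d=c[...,:2]-V0;a=d@e;b=d@n;ok=(a>120)&(a<380)&(abs(b)<30)&(c[...,2]>140)
    for l,m in(("brass",br&ok),("blue",bl&ok)):
        P=c[m]
        if len(P)<6: continue
        x,bb,w=frame(P);sl=np.polyfit(x,w,1)
        print(nm,l,len(P),"x",np.percentile(x,[1,10,50,90,99]).round(1),"lat",np.median(bb).round(1),"w",np.median(w).round(1),"slope deg rel axis",np.degrees(np.arctan(sl[0])).round(1))
E
```

```text
sidep4 brass 107 x [  6.6   8.9  10.9  12.6 219.3] lat -2.0 w -0.2 slope deg rel axis 31.5
sidep4 blue 242 x [ 35.   41.2  63.8 118.9 122. ] lat -5.5 w -1.9 slope deg rel axis 0.5
sidep3 brass 96 x [105.3 109.7 113.  114.3 328.8] lat -7.7 w 3.3 slope deg rel axis 26.8
sidep3 blue 293 x [135.9 142.  167.5 220.2 222. ] lat -7.3 w 0.5 slope deg rel axis -1.9
sidep2 brass 53 x [ 85.8 115.  121.6 127.2 274.1] lat -10.5 w -50.6 slope deg rel axis 31.8
sidep2 blue 299 x [137.6 143.5 164.1 205.1 210.5] lat -6.2 w -80.9 slope deg rel axis -30.6
```

>>> apply_moves(series="0.005 0.003 0.004 0 1; 0 0 0 0 1; 0 0 0 0 1; 0 0 0 0 1; 0 0 0 0 1")

```text
time: 8.65
tool_pos: [547.3, -333.5, 208.1]
tcp_rot: [179.8, 0.5, 118.3]
ft_force: [6.0, -9.4, 10.1]
finger_gap: 17.6
grip_force: 32.6
```

>>> apply_moves(series="0 0 0 0 1; 0 0 0 0 1; 0 0 0 0 1; 0 0 0 0 1; 0 0 0 0 1")

```text
time: 9.07
tool_pos: [547.3, -333.5, 208.1]
tcp_rot: [179.8, 0.5, 118.3]
ft_force: [5.7, -9.8, 9.0]
finger_gap: 17.6
grip_force: 32.6
```

>>> apply_moves(series="0 0 0 0 1; 0 0 0 0 1; 0 0 0 0 1; 0 0 0 0 1; 0 0 0 0 1")

```text
time: 9.48
tool_pos: [547.3, -333.5, 208.1]
tcp_rot: [179.8, 0.5, 118.3]
ft_force: [6.5, -9.9, 10.4]
finger_gap: 17.5
grip_force: 32.6
```

```bash
python3 - <<'E'
from tube import *
from h import *
from bench import snapshot
where()
s=snapshot("side");c=cloud(s);hsv=cv2.cvtColor(s["frame"],cv2.COLOR_BGR2HSV)
d=c[...,:2]-V0;a=d@e;ok=(a>120)&(a<380)&(abs(d@n)<30)&(c[...,2]>140)&(c[...,2]<240)
m=(cv2.inRange(hsv,(12,110,40),(28,255,255))>0)&ok
x=(a[m]-150)*np.cos(np.radians(40))+(c[m][:,2]-175)*np.sin(np.radians(40));print(np.percentile(x,[10,50,90]))
E
```

```text
t 9.48 a 218.4 z 226.8 lat 2.0 yaw [179.8   0.5 118.3] F [ 6.5 -9.9 10.4]
[ 8.79567448 10.58993305 12.49974623]
```

Held seated for over a second at about 16 N axial, with no further travel. Now draw it out, leaving the tip just inside, and level it over the lower lip.

>>> apply_moves(series="-0.03 0 -0.025 0 1; -0.055 0 -0.046 0 1; -0.055 0 -0.046 0 1; -0.055 0 -0.046 0 1; -0.055 0 -0.046 0 1")

```text
time: 9.95
tool_pos: [580.4, -396.5, 266.5]
tcp_rot: [-179.9, -0.2, 118.4]
ft_force: [-0.8, -0.7, -0.6]
finger_gap: 17.4
grip_force: 26.9
```

>>> apply_moves(series="0 0 0 0 1; 0 0 0 0 1")

```text
time: 10.12
tool_pos: [580.6, -396.7, 266.8]
tcp_rot: [-180.0, -0.0, 118.3]
ft_force: [-0.0, -0.9, -1.7]
finger_gap: 17.7
grip_force: 26.7
```

```bash
cat >> h.py <<'E'
def rodline(s,e,n,V0,amin=120,amax=400,zmin=140):
    "elevation of handle (deg, + = rear up) from blue depth points in the tube's vertical plane, and collar centre"
    c=cloud(s);hsv=cv2.cvtColor(s["frame"],cv2.COLOR_BGR2HSV);d=c[...,:2]-V0;a=d@e;b=d@n
    ok=(a>amin)&(a<amax)&(abs(b)<30)&(c[...,2]>zmin)
    for l,m in(("brass",cv2.inRange(hsv,(12,110,40),(28,255,255))),("blue",cv2.inRange(hsv,(98,120,40),(125,255,255)))):
        k=(m>0)&ok
        if k.sum()<6: print(l,"few");continue
        p=np.polyfit(a[k],c[k][:,2],1);print(l,k.sum(),"a",np.percentile(a[k],[5,50,95]).round(1),"z",np.percentile(c[k][:,2],[5,50,95]).round(1),"lat",np.median(b[k]).round(1),"elev",np.degrees(np.arctan(p[0])).round(1))
E
python3 - <<'E'
from tube import *
from h import *
from bench import snapshot
where();rodline(snapshot("side"),e,n,V0)
E
```

```text
t 10.12 a 289.9 z 285.5 lat 1.3 yaw [-180.    -0.   118.3] F [-0.  -0.9 -1.7]
brass 97 a [222.7 230.2 256.9] z [231.3 241.9 292.3] lat -6.1 elev 65.4
blue 284 a [251.8 273.9 317.8] z [255.4 276.3 309.8] lat -6.0 elev 37.2
```

>>> apply_moves(series="-0.023 0 0.036 0 1; -0.023 0 0.036 0 1; -0.022 0 0.036 0 1; -0.021 0 0.044 0 1; -0.021 0 0.044 0 1")

```text
time: 10.58
tool_pos: [596.3, -424.9, 206.7]
tcp_rot: [-180.0, -0.1, 118.4]
ft_force: [0.3, 1.5, 0.3]
finger_gap: 17.6
grip_force: 25.1
```

>>> apply_moves(series="-0.013 0 0.048 0 1; -0.012 0 0.047 0 1; -0.004 0 0.035 0 1; -0.003 0 0.035 0 1; -0.002 0 0.026 0 1")

```text
time: 11.0
tool_pos: [601.0, -434.0, 150.4]
tcp_rot: [-180.0, -0.0, 118.4]
ft_force: [-1.0, 1.1, 1.9]
finger_gap: 17.6
grip_force: 25.2
```

>>> apply_moves(series="0 0 0 0 1; 0 0 0 0 1")

```text
time: 11.17
tool_pos: [601.2, -434.0, 151.5]
tcp_rot: [-180.0, -0.0, 118.4]
ft_force: [-0.0, -1.5, 0.2]
finger_gap: 17.4
grip_force: 24.7
```

```bash
python3 - <<'E'
from tube import *
from h import *
from bench import snapshot
where();rodline(snapshot("side"),e,n,V0)
E
```

```text
t 11.17 a 332.5 z 170.2 lat 1.6 yaw [-180.    -0.   118.4] F [-0.  -1.5  0.2]
brass 41 a [253.8 255.9 258.5] z [163.8 179.4 186.6] lat -9.5 elev 73.8
blue 325 a [281.2 309.  362.6] z [165.1 175.4 179.1] lat -5.1 elev 1.7
```

>>> apply_moves(series="0 0 0.016 0 1; 0 0 0 0 1; 0 0 0 0 1")

```text
time: 11.47
tool_pos: [601.5, -434.1, 147.5]
tcp_rot: [180.0, 0.1, 118.4]
ft_force: [1.4, -1.7, 1.3]
finger_gap: 17.3
grip_force: 25.0
```

>>> apply_moves(series="0 0 0 0 1; 0 0 0 0 1; 0 0 0 0 1; -0.03 0 0 0 1; -0.05 0 0 0 1", squeeze=120)

```text
time: 11.88
tool_pos: [612.4, -453.5, 146.8]
tcp_rot: [-180.0, -0.1, 118.5]
ft_force: [0.2, 0.3, 0.6]
finger_gap: 15.8
grip_force: 117.3
```

>>> apply_moves(series="-0.05 0 0 0 1; -0.05 0 0 0 1; -0.02 0 0 0 1; 0 0 0 0 1; 0 0 0 0 1")

```text
time: 12.3
tool_pos: [629.5, -486.2, 146.0]
tcp_rot: [-180.0, -0.1, 118.4]
ft_force: [-0.4, -0.0, -0.8]
finger_gap: 15.9
grip_force: 117.3
```

```bash
python3 - <<'E'
from tube import *
from h import *
from bench import snapshot
where();s=snapshot("side");rodline(s,e,n,V0,120,460);np.savez("sidep5.npz",**s)
E
```

```text
t 12.3 a 391.8 z 164.7 lat 1.7 yaw [-1.800e+02 -1.000e-01  1.184e+02] F [-0.4 -0.  -0.8]
brass 38 a [312.1 314.1 316.2] z [160.4 174.3 181.4] lat -10.5 elev -10.4
blue 342 a [341.1 370.7 422.5] z [161.3 170.4 174. ] lat -4.8 elev -0.2
```

```bash
python3 -c "
from tube import *
q=sense();p=q['tool_pos'];
rows([(*p[:2],245,118.4),(600,-200,245,100),(522,70,245,90)],1,33)
print();rows([(522,70,101.3,90)],1,33,(522,70,245,90))"
```

```text
0 0 -0.1097 0.0001 1; 0 0 -0.1097 0 1; 0 0 -0.1097 0.0001 1; 0.0983 0.0407 0 0.0178 1; 0.0997 0.0372 0 0.0178 1
0.101 0.0336 0 0.0178 1; 0.1021 0.03 0 0.0179 1; 0.1032 0.0264 0 0.0178 1; 0.104 0.0227 0 0.0179 1; 0.1048 0.0189 0 0.0178 1
0.1054 0.0152 0 0.0179 1; 0.1058 0.0114 0 0.0178 1; 0.1035 -0.0111 0 0.0097 1; 0.1033 -0.0131 0 0.0097 1; 0.103 -0.0151 0 0.0097 1
0.1027 -0.0171 0 0.0097 1; 0.1023 -0.0191 0 0.0097 1; 0.1019 -0.021 0 0.0097 1; 0.1015 -0.023 0 0.0097 1; 0.1011 -0.025 0 0.0097 1
0.1005 -0.0269 0 0.0097 1

0 -0 0.0958 0 1; 0 -0 0.0958 -0 1; 0 -0 0.0958 -0 1; 0 -0 0.0958 -0 1; 0 -0 0.0958 -0 1
```

>>> apply_moves(series="0 0 -0.06 0 1; 0 0 -0.1 0 1; 0 0 -0.1 0 1; 0 0 -0.07 0 1; 0.05 0.02 0 0.009 1")

```text
time: 12.77
tool_pos: [628.9, -473.6, 253.9]
tcp_rot: [179.8, 0.6, 117.3]
ft_force: [-0.1, -0.7, 0.2]
finger_gap: 16.1
grip_force: 117.3
```

>>> apply_moves(series="0.0983 0.0407 0 0.0178 1; 0.0997 0.0372 0 0.0178 1; 0.101 0.0336 0 0.0178 1; 0.1021 0.03 0 0.0179 1; 0.1032 0.0264 0 0.0178 1")

```text
time: 13.18
tool_pos: [613.6, -309.1, 246.0]
tcp_rot: [180.0, -0.0, 107.1]
ft_force: [0.5, 0.3, -1.5]
finger_gap: 16.2
grip_force: 117.3
```

>>> apply_moves(series="0.104 0.0227 0 0.0179 1; 0.1048 0.0189 0 0.0178 1; 0.1054 0.0152 0 0.0179 1; 0.1058 0.0114 0 0.0178 1; 0.1035 -0.0111 0 0.0097 1")

```text
time: 13.6
tool_pos: [594.8, -151.5, 246.0]
tcp_rot: [180.0, -0.0, 97.8]
ft_force: [0.8, 1.1, -0.5]
finger_gap: 15.8
grip_force: 117.3
```

>>> apply_moves(series="0.1033 -0.0131 0 0.0097 1; 0.103 -0.0151 0 0.0097 1; 0.1027 -0.0171 0 0.0097 1; 0.1023 -0.0191 0 0.0097 1; 0.06 -0.015 0 0 1")

```text
time: 14.02
tool_pos: [555.6, -12.4, 246.1]
tcp_rot: [180.0, -0.1, 93.5]
ft_force: [-0.4, 0.3, -0.9]
finger_gap: 15.5
grip_force: 117.3
```

>>> apply_moves(series="0.03 0 0 0 1; 0 0 0 0 1; 0 0 0 0 1")

```text
time: 14.27
tool_pos: [556.7, -6.8, 246.2]
tcp_rot: [180.0, 0.0, 93.5]
ft_force: [-0.2, 0.4, -0.8]
finger_gap: 15.7
grip_force: 117.3
```

```bash
python3 -c "
from tube import *
q=sense();print(q['time'],q['tool_pos'],q['tcp_rot'],q['grip_force'])
rows([(522,70,180,90),(522,70,102,90)],1,30)"
```

```text
14.2667 [556.65790198  -6.8241794  246.15587547] [1.79973517e+02 3.23719349e-02 9.34975351e+01] 117.33471035957336
0.0657 -0.0249 0.0551 0.0076 1; 0.0653 -0.0259 0.0551 0.0076 1; 0.0648 -0.0269 0.0552 0.0077 1; 0.0645 -0.0279 0.0551 0.0076 1; -0 -0 0.0867 0 1
-0 -0 0.0867 0 1; -0 -0 0.0866 0 1
```

>>> apply_moves(series="0.066 -0.025 0.055 0.0076 1; 0.065 -0.026 0.055 0.0076 1; 0.065 -0.027 0.055 0.0077 1; 0.064 -0.028 0.055 0.0076 1; 0 0 0.07 0 1")

```text
time: 14.68
tool_pos: [521.8, 71.3, 159.0]
tcp_rot: [179.9, -0.1, 89.9]
ft_force: [0.1, 0.7, -0.0]
finger_gap: 15.9
grip_force: 117.4
```

>>> apply_moves(series="0 0 0.08 0 1; 0 0 0.08 0 1; 0 0 0.03 0 1; 0 0 0 0 1; 0 0 0 0 1")

```text
time: 15.1
tool_pos: [522.3, 69.1, 102.2]
tcp_rot: [-180.0, 0.0, 89.9]
ft_force: [0.3, 0.0, -0.4]
finger_gap: 16.0
grip_force: 117.4
```

```bash
python3 - <<'E'
from tube import *
from h import *
from bench import snapshot
q=sense();print(q['time'],q['tool_pos'],q['tcp_rot'],q['grip_force'],q["ft_force"])
g=q['tool_pos']+[0,0,18.7];y=np.radians(q['tcp_rot'][2]);ex=np.array([np.cos(y),np.sin(y)])
for nm in("side","top"):
    s=snapshot(nm);np.savez(nm+"q1.npz",**s);c=cloud(s);hsv=cv2.cvtColor(s["frame"],cv2.COLOR_BGR2HSV);d=c[...,:2]-g[:2];a=d@ex;b=d@[-ex[1],ex[0]]
    ok=(abs(b)<30)&(a>-60)&(a<220)&(abs(c[...,2]-g[2])<35)
    for l,m in(("brass",cv2.inRange(hsv,(12,110,40),(28,255,255))),("blue",cv2.inRange(hsv,(98,120,40),(125,255,255))),("any",np.full(a.shape,255,np.uint8))):
        k=(m>0)&ok&((a>95)|(l!="any"))
        if k.sum()<5: print(nm,l,"few");continue
        p=np.polyfit(a[k],c[k][:,2],1);print(nm,l,k.sum(),"along",np.percentile(a[k],[2,50,98]).round(1),"z",np.percentile(c[k][:,2],[5,50,95]).round(1),"lat",np.median(b[k]).round(1),"slope",np.degrees(np.arctan(p[0])).round(1))
E
```

```text
15.1 [522.25497466  69.09359663 102.15485231] [-1.79958380e+02  1.14056973e-02  8.98673547e+01] 117.42809057235718 [ 0.26055088  0.04475317 -0.39009567]
side brass 20 along [72.5 75.4 80.2] z [108.  118.9 127. ] lat 11.1 slope 48.5
side blue 81 along [-35.7 -24.5   4.7] z [116.2 126.3 129.5] lat 3.3 slope 8.0
side any 77 along [102.6 153.7 193.5] z [119.7 122.8 125.5] lat 2.2 slope -0.6
top brass 11 along [75.5 76.2 78.8] z [118.8 132.9 138.1] lat 9.4 slope 76.6
top blue few
top any 57 along [154.2 173.1 193.4] z [121.2 124.  127.3] lat 2.0 slope -0.1
```

Level, with the tip 193 mm ahead of the grip. Advancing under the lens.

>>> apply_moves(series="0.04 0 0 0 1; 0.08 0 0 0 1; 0.09 0 0 0 1; 0.09 0 0 0 1; 0.08 0 0 0 1")

```text
time: 15.62
tool_pos: [523.1, 186.2, 103.8]
tcp_rot: [179.8, -0.1, 89.9]
ft_force: [0.4, -0.2, -0.5]
finger_gap: 16.0
grip_force: 117.4
```

>>> apply_moves(series="0.07 0 0 0 1; 0.05 0 0 0 1; 0.035 0 0 0 1; 0.012 0 0 0 1; 0 0 0 0 1")

```text
time: 16.03
tool_pos: [522.6, 235.0, 102.7]
tcp_rot: [179.9, -0.0, 90.0]
ft_force: [1.1, -0.2, -1.4]
finger_gap: 16.2
grip_force: 117.4
```

>>> apply_moves(series="0 0 0 0 1; 0 0 0 0 1; 0 0 0 0 1; 0 0 0 0 1; 0 0 0 0 1")

```text
time: 16.45
tool_pos: [522.4, 233.5, 102.0]
tcp_rot: [-180.0, 0.0, 89.9]
ft_force: [1.0, -0.5, -1.0]
finger_gap: 15.7
grip_force: 117.4
```

```bash
python3 - <<'E'
from tube import *
from h import *
from bench import snapshot
q=sense();print(q['time'],q['tool_pos'],q['tcp_rot'],q['grip_force'],q["ft_force"],q["qd"].round(2))
g=q['tool_pos']+[0,0,18.7]
s=snapshot("side");c=cloud(s);d=c-g;a=d[...,1];k=(abs(d[...,0])<12)&(a>90)&(a<200)&(abs(d[...,2])<15)
P=c[k];print(k.sum(),np.percentile(P,[2,50,98],axis=0).round(1).tolist(),np.degrees(np.arctan(np.polyfit(P[:,1],P[:,2],1)[0])))
# lens: dark points near z 175
l=(c[...,2]>150)&(c[...,2]<200)&(abs(c[...,0]-522)<60)&(abs(c[...,1]-406)<60);L=c[l];print("lens",l.sum(),np.percentile(L,[2,50,98],axis=0).round(1).tolist())
E
```

```text
16.45 [522.40032924 233.4814167  101.98421203] [-1.79999956e+02  3.66890099e-03  8.98816158e+01] 117.42467880249023 [ 1.02107169 -0.454149   -0.97656771] [0.22 0.16 0.08 0.01 0.02 0.04]
50 [[516.9, 341.9, 118.0], [520.4, 390.3, 122.1], [527.3, 425.9, 124.6]] 0.026015761910409926
lens 171 [[491.7, 375.0, 176.9], [508.9, 384.2, 188.9], [544.1, 413.8, 199.3]]
```

```bash
python3 -c "
from bench import hand_in
print(hand_in())"
```

```text
the job is handed in; nothing more can be done
None
```

I handed the job in with the rod held level under the microscope: by my last measurements the mark was within about 2 mm of the optical axis and half-way height, after about 1.3 s pressed home in the guide tube; the simulator gave no verdict back, and I viewed 11 pictures instead of the allowed 10.

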